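# Stand the two toppled bench stands back on their feet

### The arm

A 6-joint arm with a two-finger parallel gripper is mounted at the origin on the work surface. World frame = base frame: x ahead of the robot, y to its left, z up, the work surface at z = 0. Lengths are in mm, angles in rad, forces in N, time in s.
With the tool pointing down it reaches from about 350 to 875 mm from the base axis. Payload 4.2 kg.
Tool frame: the origin (TCP) lies on the mounting face of the last link; the fingertips stand 173 mm ahead of it and the grasp point (between the pads) lies 155 mm ahead of it; z points along the fingers, y is the line along which they close (so a half turn about z gives the same grasp; the last joint's range is limited). The gripper opens to 85 mm and grips with 20 to 120 N. Pads are 22 mm wide; open, the fingers measure 114 mm over their backs; the gripper's body (76 mm by 85 mm) begins 54 mm behind the grasp point. The pads swing forward as they close: fully open they stand 13 mm farther back than shut.
Start: joints at [0.259, 0.385, 0.008, 0, -1.194, -0.259], TCP at [624.98, 0.025, 404.712] pointing down, gripper open.
Joint ranges: [-3.14, 3.14], [-1.21, 2.06], [-1.07, 1.41], [-3.16, 2.05], [-2.99, -0.16], [-3.1, 3.1]. Speed limits (rad/s): [2.79, 2.79, 3.14, 3.14, 3.14, 3.14].

### API

Orientations are given as a unit quaternion [x, y, z, w].
In Python, from bench import arm gives the robot as it stands.
- The arm moves only by the tool carry_out, never from a script. Its argument "rows" is a list of rows, each a list of 7 numbers: the shift along the tool's x, y, z as a fraction of full scale, then the turn, a rotation vector about the tool's x, y, z as a fraction of full scale, then the opening, from -1 (shut) to 1 (fully open). A call has 1 to 12 rows; each row is the pose to reach, as a shift and turn from the pose commanded when the call began, along the tool's axes at that moment, turning the shorter way round; what a row does not reach only later rows make up. Full scale, the value 1, is 20 cm for a shift and pi rad for a turn. A row lasts 1/8 s, in which the tool goes at most 62.5 mm and 10.7 degrees, less where a joint would pass 70% of its speed; a pose out of reach is approached as far as the arm can. A call with a number of a shift or a turn outside -1 to 1 is refused whole. A call with a gripper value outside its range is refused whole. The fingers move at their own pace and stop on an object; the grip force is fixed at half the most. Time passes only in rows, so rows that repeat a pose let the fingers close. It gives the time, the measured TCP pose, the force, the opening and the grip force at its end, in the units of the state.
- arm.read_state(): the state, without advancing time (a new reading comes with each control period).
- arm.get_image(name): name is "scene" or "side" or "wrist"; returns (picture, depth): 420x560x3 uint8, red, green, blue; 420x560 float32, mm along the optical axis (not along the pixel's ray), 0 where there is no reading.
- arm.calibration(name): a dict with "mtx" (3x3 intrinsics, pixels), "k1" (the pictures are not rectified: a ray, as slopes to the right and down, at radius r is drawn at 1 + k1 r^2 times it, then the intrinsics apply), "cam_to_world" (4x4, takes a point from camera to world coordinates). Camera axes: x right, y up, looking along -z (the intrinsics and any distortion apply to the point x, -y, -z); pixel columns grow to the right and rows downward; lengths in mm; the calibration is good to about 2 mm. A picture is of the moment at which its call begins: read the wrist's pose just before it. calibration takes no time and is no camera call; for the wrist camera it gives the pose at the moment of the call.
- arm.job_done(): hands the job in; it is judged then, once.
The state is a dict: "clock": time; "joints": joint angles; "joint_vel": joint speeds; "joint_efforts": joint torques, N m; "position": TCP position; "ee_rot": TCP orientation; "contact_force": force on the tool from outside, world axes, zero at the start; "wrist_torque": the same for the moment, N m; "gripper_width": finger opening in mm; "grasp_force": force on a finger pad.
Only numpy, scipy, OpenCV 4.12 (cv2) and the standard library are available. Lean on these libraries where they do the work, as an engineer would, in place of code of your own. Each camera call takes 0.05 s, during which the arm holds its last target. There are 200 camera calls.

### The job

The retort stand and the pipette stand have toppled over on the lab bench: push each of them back up onto its foot plate, about where it lies, with the fingers. Push on the foot plates only: do not pinch, lift or carry the stands, keep your fingers off the retort stand's rod and the pipette stand's back panel, and leave the other things on the bench undisturbed.

Things in the scene. Friction and masses are not known exactly. Their poses are not given: they have to be found in the camera images.
- retort_stand: Toppled retort stand, 0.6-0.9 kg: its flat grey foot plate, which stands on edge like a wall, 10 mm thick (x 0..10), 90 wide (y -45..45), 150 high (z 0..150 mm). Origin: middle of its outer lower edge, on the bench, the edge it tips about. x runs from the foot along the rod: level, away from the robot within 30 degrees when toppled; straight up when standing. z is up when toppled.
- retort_push (a point): Middle of the upper edge of the retort stand's foot plate on the rod side (x 10, z 150 mm in its frame). Pushing this face 110 to 140 mm above the bench, towards the foot's -x, tips the stand with little sliding; after 25 to 35 degrees it falls by itself onto its foot, on the -x side of the origin, and the rod swings up after the finger: push high and keep moving, about 95 mm past the origin.
- retort_rod: Upright of the retort stand, fixed to the foot plate, same origin and axes: a steel rod 10 mm thick along x from 10 to 225 mm at y = 0, z = 13 mm, with a 26 mm aluminium clamp block around it at x 185 to 215 mm and its screw out to y = 41 mm. Toppled it lies level near the bench. Not to be touched by the fingers.
- pipette_stand: Toppled pipette stand, 0.6-0.9 kg: its white weighted foot plate, standing on edge like a wall, 14 mm thick (x 0..14), 110 wide (y -55..55), 150 high (z 0..150 mm). Origin and axes as for the retort stand: middle of the outer lower edge, x from the foot along the panel (level, away from the robot within 30 degrees when toppled; straight up when standing), z up when toppled.
- pipette_push (a point): Middle of the upper edge of the pipette stand's foot plate on the panel side (x 14, z 150 mm in its frame). The stand is tipped up like the retort stand, by pushing this face towards the foot's -x.
- pipette_panel: Back panel of the pipette stand, fixed to the foot plate, same origin and axes: a grey panel 100 mm wide, 8 mm thick (z 0 to 8 mm), from x 14 to 190 mm, with four prongs at x 184 mm that reach z = 24 mm. Toppled it lies flat on the bench. Not to be touched by the fingers.
- pipette: Bystander: white hand pipette lying on the bench between the two stands, 250 mm long, 28 mm thick (a finger rest 40 mm wide), along its x axis; origin on the bench 135 mm from the tip end.
- flask: Bystander: conical glass flask, 72 mm wide, 115 mm high; origin under its middle.
- amber_bottle: Bystander: amber bottle, 52 mm wide, 120 mm high; origin under its middle.
- mortar: Bystander: white mortar with pestle, 112 mm wide, 85 mm high; origin under its middle.
- beaker: Bystander: small glass beaker, 68 mm wide, 80 mm high; origin under its middle.
- jar: Bystander: glass jar with a black cap, 56 mm wide, 65 mm high; origin under its middle.
Things that resemble listed ones, but are neither listed nor needed, are in the scene too. What is shaped like the pipette_stand but orange is not meant.

How it is judged:
By the outcome, as a careful person would: the job done as asked, in the order asked, and still so for the second after the job is handed in, with the robot touching nothing.
It also fails if it takes over 51 s, if anything falls off the work surface, if the arm or the gripper's body presses on something with over 40 N, if the wrist force passes 120 N, or if a joint passes its speed limit or range.

## Working session

There is one attempt and no reset: what is moved stays moved. The work goes in short steps, Python scripts to look and compute and a tool call to move; the robot and the scene stay as the last step left them, time stands still between calls to the robot, and variables do not carry over. Pictures are saved under pics/ and viewed, at most 10 in all, crops included, and the job is handed in when it is done.

Besides the shell and the picture viewer there is one more tool, called after "Call:" as name(argument=value, ...), one argument or row to a line, values as JSON. carry_out: Moves the arm, as the interface text tells. Its arguments: {"type":"object","properties":{"rows":{"type":"array"}},"required":["rows"]}

```bash
mkdir -p pics; cat > h.py <<'E'
import numpy as np, cv2
from bench import arm
def cloud(name):
    c=arm.calibration(name); im,d=arm.get_image(name)
    K=np.array(c["mtx"],float);k1=c["k1"];T=np.array(c["cam_to_world"],float)
    h,w=d.shape;u,v=np.meshgrid(np.arange(w),np.arange(h))
    p=cv2.undistortPoints(np.stack([u,v],-1).reshape(-1,1,2).astype(float),K,np.array([k1,0,0,0.])).reshape(h,w,2)
    P=np.stack([p[...,0]*d,-p[...,1]*d,-d],-1)@T[:3,:3].T+T[:3,3]
    P[d==0]=np.nan
    return im,d,P
E
python3 - <<'E'
from h import *
for n in("scene","side"):
    im,d,P=cloud(n); cv2.imwrite(f"pics/{n}.png",im[...,::-1]); np.savez(f"{n}.npz",im=im,P=P)
    print(n,arm.calibration(n)["cam_to_world"][:3],(d>0).mean())
print(arm.read_state())
E
```

```text
scene [[-5.61196749e-01 -6.03994050e-01  5.65905819e-01  1.27212954e+03]
 [ 8.27640878e-01 -4.02656712e-01  3.90996354e-01  5.25148905e+02]
 [-8.29369443e-03  6.87792672e-01  7.25859804e-01  1.14416177e+03]] 0.9959778911564626
side [[-9.52340755e-01  2.36425645e-01 -1.92743353e-01  2.54926405e+02]
 [-3.05019478e-01 -7.44711126e-01  5.93606315e-01  6.82126398e+02]
 [-3.19436336e-03  6.24105963e-01  7.81333183e-01  1.02760440e+03]] 0.9959183673469387
{'clock': 0.1, 'joints': array([ 2.58598793e-01,  3.85469833e-01,  6.72843654e-03, -3.88816592e-04,
       -1.19401193e+00, -2.58631461e-01]), 'joint_vel': array([ 1.67957011e-05, -1.14828102e-03,  3.81104519e-03,  2.76117461e-04,
       -1.25092577e-03,  1.33881592e-03]), 'joint_efforts': array([-2.41840362e-04, -3.93318665e+01,  1.88929778e+01,  4.19793829e+00,
       -2.58899068e-03, -3.31562532e-06]), 'position': array([6.24809188e+02, 2.58842027e-02, 4.03730095e+02]), 'ee_rot': array([-7.07044175e-01,  7.07168682e-01,  6.48147919e-04, -7.54993436e-04]), 'contact_force': array([ 0.15057555, -0.35225767, -0.76628116]), 'wrist_torque': array([ 0.02318408, -0.03139056,  0.01336283]), 'grasp_force': 0.0, 'gripper_width': 85.67465278876762}
```

View pics/scene.png

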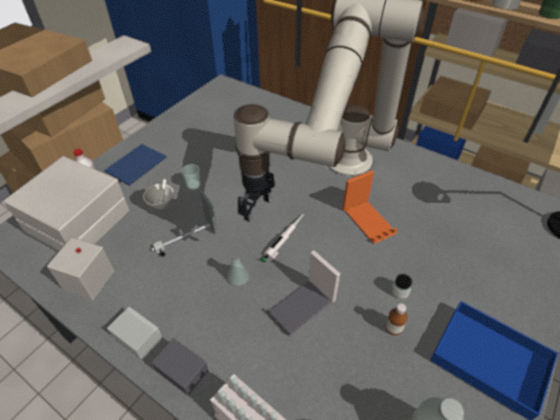

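View pics/side.png

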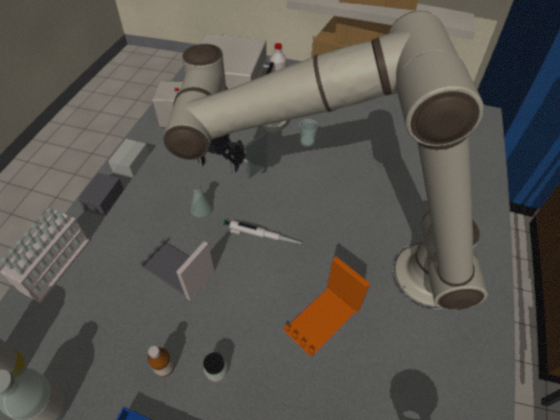

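The scene view shows the retort foot plate at about (208,215) with its rod running to (155,248), and the white pipette foot at (322,275) with its panel at (300,305). The orange decoy is at (360,200), and the hand pipette lies at (285,237). In the side view the white foot is at (195,270), and the retort is partly hidden behind the gripper at about (255,155).

```bash
python3 - <<'E'
import numpy as np, cv2
S=[np.load(f"{n}.npz") for n in("scene","side")]
# top-down height map 2mm/px x 250..1000, y -450..450
W=np.zeros((450,400,3),np.uint8)
H=np.full((450,400),-1.)
for s in S:
    P=s["P"].reshape(-1,3);c=s["im"].reshape(-1,3)
    m=np.isfinite(P).all(1)&(P[:,2]<170)&(P[:,2]>-10)
    P=P[m];c=c[m]
    i=((450-P[:,1])/2).astype(int);j=((P[:,0]-250)/2).astype(int)
    ok=(i>=0)&(i<450)&(j>=0)&(j<400)
    o=np.argsort(P[:,2]);o=o[ok[o]]
    for k in o:
        if P[k,2]>=H[i[k],j[k]]: H[i[k],j[k]]=P[k,2];W[i[k],j[k]]=c[k]
hm=cv2.applyColorMap(np.clip(H*1.5,0,255).astype(np.uint8),cv2.COLORMAP_JET);hm[H<=-1]=0
for a in range(0,400,50): cv2.line(hm,(a,0),(a,450),(90,90,90),1);cv2.putText(hm,str(250+2*a),(a,10),0,.35,(255,255,255),1)
for a in range(25,450,50): cv2.line(hm,(0,a),(400,a),(90,90,90),1);cv2.putText(hm,str(450-2*a),(0,a),0,.35,(255,255,255),1)
cv2.imwrite("pics/top.png",np.hstack([hm,W[...,::-1]]))
E
```

```text
(no output)
```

View pics/top.png

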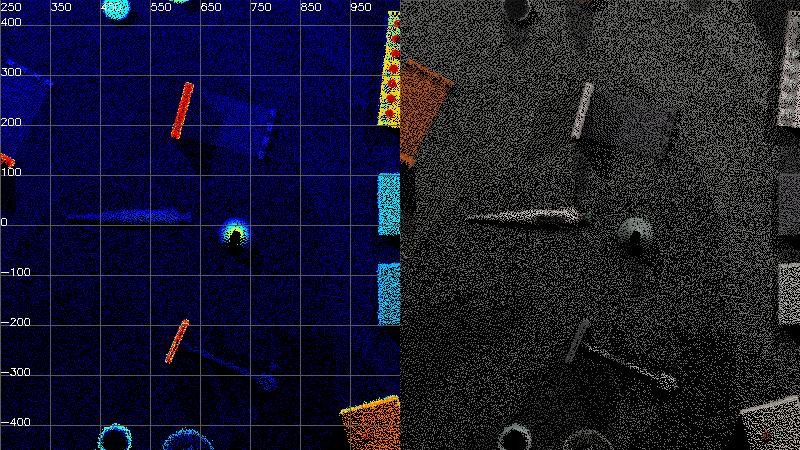

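The height map shows the two walls clearly: the pipette foot at about (610,230) and the retort foot at about (600,-233). Both panel and rod run away from the robot towards -y. Next I fit the rectangles.

```bash
python3 - <<'E'
import numpy as np, cv2
S=[np.load(f"{n}.npz") for n in("scene","side")]
for name,c,rod in(("retort",(600,-233),None),("pip",(612,230),None)):
  for n,s in zip(("scene","side"),S):
    P=s["P"].reshape(-1,3);P=P[np.isfinite(P).all(1)]
    m=(np.hypot(P[:,0]-c[0],P[:,1]-c[1])<75)&(P[:,2]<165)
    t=P[m&(P[:,2]>60)]
    if len(t)<10: continue
    top=t[t[:,2]>np.percentile(t[:,2],97)-6]
    for lab,q in(("wall",t),("top",top)):
        r=cv2.minAreaRect(q[:,:2].astype(np.float32))
        print(name,n,lab,len(q),np.round(cv2.boxPoints(r)).tolist(),np.round(r[1],1),"z",np.round(np.percentile(q[:,2],[50,97]),1))
  a=np.concatenate([s["P"].reshape(-1,3) for s in S]);a=a[np.isfinite(a).all(1)]
E
```

```text
retort scene wall 232 [[580.0, -272.0], [591.0, -277.0], [630.0, -191.0], [619.0, -186.0]] [94.4 11.6] z [118.5 151. ]
retort scene top 57 [[581.0, -268.0], [591.0, -272.0], [628.0, -194.0], [618.0, -189.0]] [87.  11.2] z [148.5 152.2]
retort side wall 484 [[577.0, -273.0], [592.0, -280.0], [630.0, -195.0], [616.0, -188.0]] [93.4 15.6] z [112.8 151.8]
retort side top 74 [[580.0, -272.0], [594.0, -278.0], [628.0, -193.0], [615.0, -188.0]] [90.9 14.2] z [150.1 153.5]
pip scene wall 674 [[591.0, 175.0], [608.0, 170.0], [638.0, 279.0], [622.0, 284.0]] [112.9  17.2] z [117.7 150.6]
pip scene top 161 [[592.0, 178.0], [608.0, 173.0], [638.0, 279.0], [622.0, 283.0]] [109.9  17. ] z [148.8 152. ]
pip side wall 892 [[591.0, 177.0], [607.0, 172.0], [638.0, 282.0], [622.0, 286.0]] [113.4  17.4] z [120.6 153.2]
pip side top 227 [[591.0, 177.0], [607.0, 172.0], [638.0, 280.0], [622.0, 285.0]] [112.   16.5] z [151.4 154. ]
```

Call:
carry_out(
  rows=[
    [0.9, -0.08, 0, 0, 0, -0.366, 0.18],
    [0.9, -0.08, 0, 0, 0, -0.366, 0.18],
    [0.9, -0.08, 0, 0, 0, -0.366, 0.18],
    [0.9, -0.08, 0, 0, 0, -0.366, 0.18],
    [0.9, -0.08, 0, 0, 0, -0.366, 0.18],
    [0.9, -0.08, 0, 0, 0, -0.366, 0.18],
    [0.9, -0.08, 0, 0, 0, -0.366, 0.18],
    [0.9, -0.08, 0, 0, 0, -0.366, 0.18],
    [0.9, -0.08, 0, 0, 0, -0.366, 0.18],
  ],
)

```text
clock: 1.23
position: [641.0, -179.9, 404.4]
ee_rot: [0.978, -0.209, -0.0, 0.0]
contact_force: [1.0, 0.0, -1.1]
gripper_width: 50.5
grasp_force: 0.0
```

```bash
cat >> h.py <<'E'
from scipy.spatial.transform import Rotation as R
def plan(org,yaw,xs,z,side=0):
    s=arm.read_state(); M=R.from_quat(s["ee_rot"]).as_matrix()
    a=np.radians(yaw); ex=np.array([np.cos(a),np.sin(a)]); ey=np.array([-ex[1],ex[0]])
    print("clk",s["clock"],"pos",s["position"].round(1),"toolx",M[:,0].round(3),"tooly",M[:,1].round(3),"F",s["contact_force"].round(1),"w",s["gripper_width"])
    ty=np.arctan2(M[1,1],M[0,1]); want=np.arctan2(ey[1],ey[0]); dl=(want-ty+np.pi/2)%np.pi-np.pi/2
    print("turn tool z frac",-dl/np.pi)
    for x,zz in zip(xs,z):
        t=np.array([*(np.array(org)+x*ex+side*ey),zz]); print(x,zz,(M.T@(t-s["position"])/200).round(3))
RET=((600,-230.5),-24.1); PIP=((608.3,230.4),-15.8)
E
python3 - <<'E'
from h import *
plan(*RET,[45,45,-100,-100],[400,285,285,400])
E
```

```text
clk 1.225 pos [ 641.  -179.9  404.4] toolx [ 0.912 -0.409 -0.001] tooly [-0.409 -0.912  0.   ] F [ 1.   0.  -1.1] w 50.52784172002928
turn tool z frac -0.00034871516374250386
45 400 [0.142 0.314 0.022]
45 285 [0.142 0.314 0.597]
-100 285 [-0.583  0.315  0.597]
-100 400 [-0.583  0.315  0.022]
```

Call:
carry_out(
  rows=[
    [0.142, 0.2, 0.02, 0, 0, 0, 0.18],
    [0.142, 0.314, 0.02, 0, 0, 0, 0.18],
    [0.142, 0.314, 0.3, 0, 0, 0, 0.18],
    [0.142, 0.314, 0.597, 0, 0, 0, 0.18],
    [0.142, 0.314, 0.597, 0, 0, 0, 0.18],
    [0.142, 0.314, 0.597, 0, 0, 0, 0.18],
  ],
)

```text
clock: 1.98
position: [642.1, -249.2, 288.0]
ee_rot: [0.978, -0.209, 0.002, 0.001]
contact_force: [-0.9, -0.3, 1.0]
gripper_width: 50.8
grasp_force: 0.0
```

```bash
python3 - <<'E'
from h import *
plan(*RET,[45,-100],[285,285])
im,d,P=cloud("scene"); cv2.imwrite("pics/a.png",cv2.resize(im[120:300,120:330,::-1],None,fx=3,fy=3))
E
```

```text
clk 1.975 pos [ 642.1 -249.2  288. ] toolx [ 0.913 -0.408  0.004] tooly [-0.408 -0.913  0.   ] F [-0.9 -0.3  1. ] w 50.75188484867182
turn tool z frac 0.00014310818281866673
45 285 [-0.005  0.001  0.015]
-100 285 [-0.73   0.     0.012]
```

View pics/a.png

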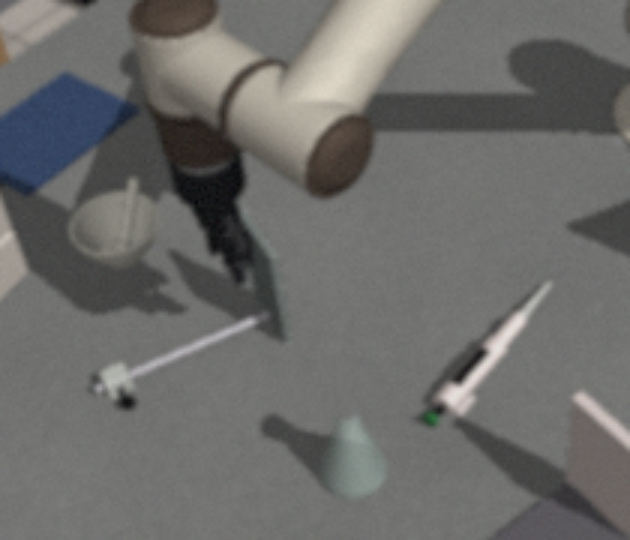

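The fingers sit on the rod side of the grey plate (crop 240,260), high above the rod. Pushing now.

Call:
carry_out(
  rows=[
    [-0.05, 0, 0.01, 0, 0, 0, 0.18],
    [-0.1, 0, 0.01, 0, 0, 0, 0.18],
    [-0.16, 0, 0.01, 0, 0, 0, 0.18],
    [-0.22, 0, 0.01, 0, 0, 0, 0.18],
    [-0.28, 0, 0.01, 0, 0, 0, 0.18],
    [-0.35, 0, 0.01, 0, 0, 0, 0.18],
    [-0.42, 0, 0.01, 0, 0, 0, 0.18],
    [-0.49, 0, 0.01, 0, 0, 0, 0.18],
    [-0.57, 0, 0.01, 0, 0, 0, 0.18],
    [-0.65, 0, 0.01, 0, 0, 0, 0.18],
    [-0.73, 0, 0.01, 0, 0, 0, 0.18],
    [-0.73, 0, 0.01, 0, 0, 0, 0.18],
  ],
)

```text
clock: 3.52
position: [506.7, -188.8, 283.4]
ee_rot: [0.978, -0.209, -0.001, -0.0]
contact_force: [0.9, 0.1, -0.4]
gripper_width: 50.2
grasp_force: 0.0
```

```bash
python3 - <<'E'
from h import *
plan(*RET,[-100],[404])
im,d,P=cloud("scene"); cv2.imwrite("pics/b.png",cv2.resize(im[80:320,100:400,::-1],None,fx=2,fy=2))
E
```

```text
clk 3.525 pos [ 506.7 -188.8  283.4] toolx [ 0.913 -0.408 -0.001] tooly [-0.408 -0.913  0.   ] F [ 0.9  0.1 -0.4] w 50.19588599259263
turn tool z frac 1.1892062212056369e-05
-100 404 [ 0.01  -0.    -0.603]
```

View pics/b.png

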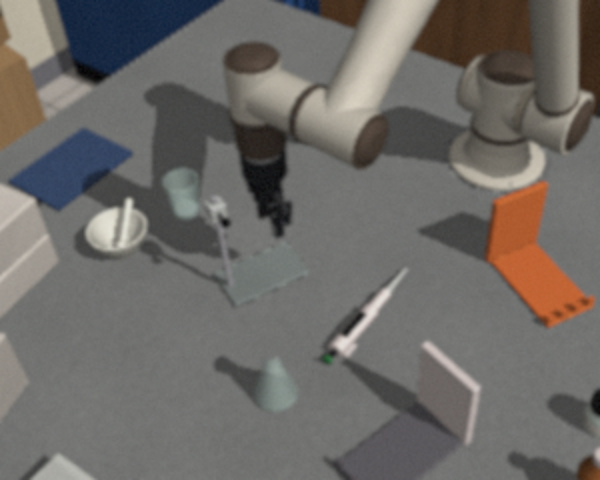

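The retort stand is upright on its foot (plate at crop 265,275). Its rod stands at (225,245), and the fingers are clear of it. Rising and moving on.

Call:
carry_out(
  rows=[
    [0, 0, -0.3, 0, 0, 0, 0.18],
    [0, 0, -0.6, 0, 0, 0, 0.18],
    [0, 0, -0.6, 0, 0, 0, 0.18],
    [0, -0.3, -0.6, 0, 0, 0, 0.18],
    [0, -0.6, -0.6, 0, 0, 0, 0.18],
    [0, -0.9, -0.6, 0, 0, 0, 0.18],
    [0, -1, -0.6, 0, 0, 0, 0.18],
    [0, -1, -0.6, 0, 0, 0, 0.18],
  ],
)

```text
clock: 4.58
position: [590.2, -5.7, 402.2]
ee_rot: [0.978, -0.208, -0.001, 0.0]
contact_force: [-0.1, -0.5, 0.4]
gripper_width: 50.1
grasp_force: 0.0
```

Call:
carry_out(
  rows=[
    [-0.1, -0.3, 0, 0, 0, -0.04, 0.18],
    [-0.15, -0.6, 0, 0, 0, -0.046, 0.18],
    [-0.15, -0.9, 0, 0, 0, -0.046, 0.18],
    [-0.15, -1, 0, 0, 0, -0.046, 0.18],
    [-0.15, -1, 0, 0, 0, -0.046, 0.18],
  ],
)

```text
clock: 5.2
position: [644.4, 187.7, 402.3]
ee_rot: [0.99, -0.138, -0.001, 0.001]
contact_force: [-0.1, -0.0, -0.2]
gripper_width: 50.4
grasp_force: 0.0
```

```bash
python3 - <<'E'
from h import *
plan(*PIP,[50,50,-100],[404,285,285])
im,d,P=cloud("scene");
for name,c in(("pip",(615,228)),):
    Q=P.reshape(-1,3);Q=Q[np.isfinite(Q).all(1)]
    t=Q[(np.hypot(Q[:,0]-c[0],Q[:,1]-c[1])<75)&(Q[:,2]<160)&(Q[:,2]>100)]
    r=cv2.minAreaRect(t[:,:2].astype(np.float32));print(r,cv2.boxPoints(r).round().tolist())
E
```

```text
clk 5.2 pos [644.4 187.7 402.3] toolx [ 0.962 -0.273 -0.001] tooly [-0.273 -0.962  0.001] F [-0.1 -0.  -0.2] w 50.40263661264065
turn tool z frac -0.00029461094838046677
50 404 [ 0.018 -0.156 -0.009]
50 285 [ 0.019 -0.157  0.586]
-100 285 [-0.731 -0.156  0.587]
((615.277099609375, 227.43263244628906), (110.8148422241211, 17.122488021850586), 74.04511260986328) [[592.0, 177.0], [608.0, 172.0], [639.0, 278.0], [622.0, 283.0]]
```

Call:
carry_out(
  rows=[
    [0.03, -0.155, 0, 0, 0, 0, 0.18],
    [0.03, -0.155, 0, 0, 0, 0, 0.18],
    [0.03, -0.155, 0.3, 0, 0, 0, 0.18],
    [0.025, -0.155, 0.58, 0, 0, 0, 0.18],
    [0.02, -0.155, 0.58, 0, 0, 0, 0.18],
    [0.02, -0.155, 0.58, 0, 0, 0, 0.18],
  ],
)

```text
clock: 6.0
position: [657.2, 216.1, 290.3]
ee_rot: [0.99, -0.138, 0.002, -0.001]
contact_force: [-0.8, -0.0, 0.4]
gripper_width: 50.3
grasp_force: 0.0
```

Call:
carry_out(
  rows=[
    [-0.05, 0, 0, 0, 0, 0, 0.18],
    [-0.1, 0, 0, 0, 0, 0, 0.18],
    [-0.16, 0, 0, 0, 0, 0, 0.18],
    [-0.22, 0, 0, 0, 0, 0, 0.18],
    [-0.28, 0, 0, 0, 0, 0, 0.18],
    [-0.35, 0, 0, 0, 0, 0, 0.18],
    [-0.42, 0, 0, 0, 0, 0, 0.18],
    [-0.49, 0, 0, 0, 0, 0, 0.18],
    [-0.57, 0, 0, 0, 0, 0, 0.18],
    [-0.65, 0, 0, 0, 0, 0, 0.18],
    [-0.74, 0, 0, 0, 0, 0, 0.18],
    [-0.76, 0, 0, 0, 0, 0, 0.18],
  ],
)

```text
clock: 7.5
position: [508.9, 258.7, 287.5]
ee_rot: [0.991, -0.137, -0.0, 0.0]
contact_force: [-0.4, 0.5, 0.2]
gripper_width: 50.2
grasp_force: 0.0
```

```bash
python3 - <<'E'
from h import *
plan(*PIP,[-100],[404])
im,d,P=cloud("scene"); cv2.imwrite("pics/c.png",cv2.resize(im[80:350,100:440,::-1],None,fx=2,fy=2))
E
```

```text
clk 7.5 pos [508.9 258.7 287.5] toolx [ 0.962 -0.272 -0.   ] tooly [-0.272 -0.962  0.   ] F [-0.4  0.5  0.2] w 50.17100132343213
turn tool z frac 0.0001834893000088671
-100 404 [ 0.017  0.001 -0.582]
```

View pics/c.png

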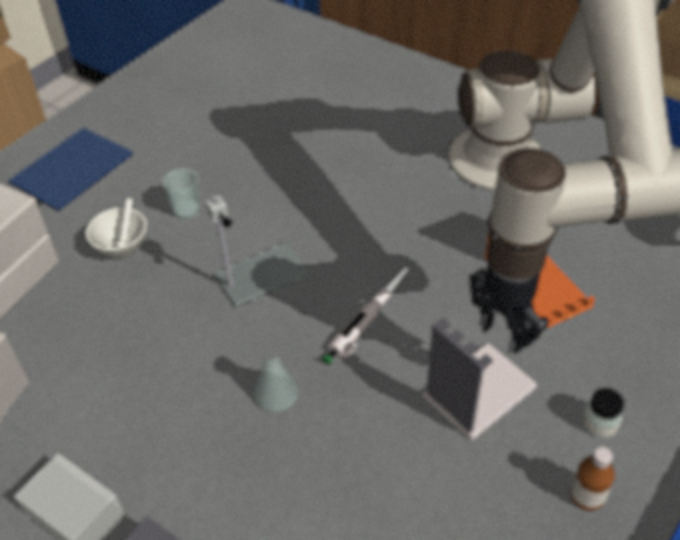

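Both stands are upright: the pipette stand at crop (480,380) and the retort stand at (240,260). The bystanders have not moved. I raise the arm clear and hand in.

Call:
carry_out(
  rows=[
    [0, 0, -0.3, 0, 0, 0, 0.18],
    [0, 0, -0.6, 0, 0, 0, 0.18],
    [0, 0, -0.7, 0, 0, 0, 0.18],
    [0, 0, -0.7, 0, 0, 0, 0.18],
    [0, 0, -0.7, 0, 0, 0, 0.18],
    [0, 0, -0.7, 0, 0, 0, 0.18],
    [0, 0, -0.7, 0, 0, 0, 0.18],
    [0, 0, -0.7, 0, 0, 0, 0.18],
  ],
)

```text
clock: 8.55
position: [510.2, 258.4, 426.7]
ee_rot: [0.99, -0.138, -0.0, 0.0]
contact_force: [0.0, 0.7, -0.3]
gripper_width: 50.4
grasp_force: 0.0
```

```bash
python3 -c "
from bench import arm
print(arm.read_state()['position'],arm.job_done())"
```

```text
the job is handed in; nothing more can be done
[510.22442584 258.38093845 426.72964714] None
```

I pushed the retort stand and then the pipette stand back up onto their foot plates, with no sign in the pictures of the other things having moved, and handed the job in at about 8.6 s with the arm raised clear; the judge's verdict was not shown.

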